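# Set the days-to-go calendar and stand it on the drawer unit

## Task

Roll the three number drums of the days-to-go calendar so that it reads 248 (2 hundreds, 4 tens, 8 ones), each drum clicked home on its digit. Stand the calendar upright on the free part of the acrylic drawer unit's top, beside the cologne bottle: wholly on the top, square to it, and with its digits facing the same way as the unit's front. Set it down gently and leave the cologne, the compact and the brush where they are.

Things in the scene. Friction and masses are not known exactly. Their poses are not given: they have to be found in the camera images.
- calendar: Days-to-go calendar, loose, 0.6 kg: dark walnut frame, three ivory number drums in a row. 90 deep (x), 170 wide (y), 118 mm high. Origin: centre of its underside; x points out of its front (low panel with brass rail), z up. Each drum's digit on show is the one facing 36 degrees forward of straight up, just above the rail, level with the brass marks on the frame's ends; the next higher digit lies on top.
- calendar_grip (a point): Pinching place on the upper backboard: calendar x = -39, y = 0, z = 104 mm. The board is 12 mm thick (x -45 to -33), 170 mm wide, its top edge at z = 118 mm; pinch it from above, one finger before and one behind it. The drums' tops reach only z = 79 mm, the end cheeks and the rail less. Axes as the calendar's.
- calendar_front (a point): Middle of the calendar's front panel: calendar x = 45, y = 0, z = 32 mm. Axes as the calendar's.
- hundreds (a joint): Hundreds drum, the left one seen from the front (middle at calendar y = -48 mm). Angle in rad: value / 0.6283 = digit on show (0 shows 0, 0.6283 shows 1...); endless both ways, ten digits a turn. Rolling the drum's top to the front (calendar +x) raises the value, to the back lowers it: 20.7 mm of rim travel a digit. It clicks: let go, it springs to the nearest digit.
- tens (a joint): Tens drum, the middle one (calendar y = 0); works like the hundreds drum. All drums: 66 mm in diameter, 40 mm wide, axle along calendar y at x = 6, z = 46 mm, so the bare top line is at x = 6, z = 79 mm, open to a fingertip from above. Rim rubbery (friction about 1); turning takes about 1.5 N at the rim.
- ones (a joint): Ones drum, the right one seen from the front (middle at calendar y = +48 mm); works like the hundreds drum, same size.
- unit: Clear acrylic drawer unit with two pull-out trays and gold edges, fixed: 112 deep (x), 320 wide (y), 78 mm high. Origin: centre of its underside; x points out of its front (side with the tray knobs), z up. Flat top at z = 78 mm. The cologne stands on the y < 0 half; the y > 0 half is free: the calendar stands well with its origin at x = 0, y = 50, z = 78 mm, its x axis along the unit's.
- cologne: Glass cologne bottle, 34 x 46 mm (x, y), 94 mm tall with its black cap, 0.22 kg, loose, standing on the drawer unit's top about 125 mm from its middle, on the y < 0 side. Origin: centre of its underside, z up.
- cologne_mid (a point): Centre of the cologne bottle, half-way up (47 mm above its underside).
- compact_mid (a point): Centre of the base of the gold compact, 76 mm in diameter, its mirror lid standing open to 86 mm high on its -x side; loose on the vanity top. 5 mm above its underside.
- brush_mid (a point): Middle of the black hairbrush with wooden handle, 190 mm long along its x axis, 52 wide, 31 mm high, loose on the vanity top. 16 mm above its underside.
Things that resemble listed ones, but are neither listed nor needed, are in the scene too. Of the things like the cologne, leave any that is blue or yellow; of the rest the larger one is meant.

How it is judged:
At the end, for the whole second after the job is handed in: Drums read 2-4-8 (each within 0.13 rad of its click); the calendar rests upright on the free part of the unit's top (within 15 mm of its middle line in depth, -5 to 80 mm from its middle in width), within 0.15 rad of square, digits to the unit's front; the cologne stands ((value of joint hundreds between 1.1266 and 1.3866 rad or value of joint hundreds between -5.1565 and -4.8965 rad or value of joint hundreds between 7.4098 and 7.6698 rad) and (value of joint tens between 2.3833 and 2.6433 rad or value of joint tens between -3.8999 and -3.6399 rad or value of joint tens between 8.6665 and 8.9265 rad) and (value of joint ones between 4.8965 and 5.1565 rad or value of joint ones between -1.3866 and -1.1266 rad or value of joint ones between 11.1797 and 11.4397 rad) and x of calendar in the frame of unit between -0.015 and 0.015 m and y of calendar in the frame of unit between -0.005 and 0.08 m and z of calendar in the frame of unit between 0.074 and 0.082 m and angle between calendar's own z axis and vertical below 0.06 rad and angle between the x axis of calendar and the x axis of unit, either way round below 0.15 rad and x of calendar_front in the frame of unit above 0.02 m and linear speed of calendar below 0.02 m/s and angle between cologne's own z axis and vertical below 0.2 rad); the robot touches nothing.
It fails at once if the cologne bottle is knocked over or shifted by more than 30 mm (angle between cologne's own z axis and vertical above 0.5 rad or distance of cologne_mid from where it was at the start of the episode above 0.03 m).
It fails at once if the compact or the brush is shifted by more than 30 mm (distance of any of compact_mid, brush_mid from where it was at the start of the episode above 0.03 m).
It fails at once if the calendar is dropped or thrown (moves at over 0.4 m/s with no finger on it, as in a fall of 8 mm or more) (contact force between the fingers and calendar below 0.1 N and linear speed of calendar above 0.4 m/s).
It also fails if it takes over 70 s, if anything falls off the work surface, if the arm or the gripper's body presses on something with over 40 N, if the wrist force passes 120 N, or if a joint passes its speed limit or range.

## Robot

A 6-joint arm with a two-finger parallel gripper is mounted at the origin on the work surface. World frame = base frame: x ahead of the robot, y to its left, z up, the work surface at z = 0. Lengths are in m, angles in rad, forces in N, time in s.
With the tool pointing down it reaches from about 0.4 to 0.825 m from the base axis. Payload 7 kg.
Tool frame: the origin (TCP) lies at the very end of the fingers, on their centre line; the grasp point (between the pads) lies 19 mm behind it; z points along the fingers, x is the direction in which the jaws open and shut, and the axes are right-handed (so a half turn about z gives the same grasp; the last joint's range is limited). The gripper opens to 88 mm and grips with 3 to 60 N. Pads are 19 mm wide; open, the fingers measure 130 mm over their backs; the gripper's body (78 mm by 193 mm) begins 47 mm behind the grasp point.
Start: joints at [1.437, 0.359, 0.012, 0, -1.224, -0.288], TCP at [0.276, 0.616, 0.227] pointing down, gripper open.
Joint ranges: [-3.07, 3.07], [-1.43, 2.12], [-1.02, 1.25], [-3.03, 1.67], [-3.05, -0], [-3.03, 3.03]. Speed limits (rad/s): [2.39, 2.39, 3.01, 3.14, 3.14, 3.14].

## Interface

Orientations are given as [roll, pitch, yaw] about the fixed x, y, z axes, in that order (R = Rz(yaw) Ry(pitch) Rx(roll)).
In Python, from station import telemetry, grab_frame, arm, regions_of, pinpoint gives the robot as it stands. The module is installed in compiled form; this text tells all that it offers.
- The arm moves only by the shell command python3 -m inch 'ROWS' [FORCE]. ROWS is text: rows parted by semicolons, each of 7 numbers parted by spaces: the opening, from 0 (shut) to 1 (fully open), then the shift along the world's x, y, z in cm, then the turn, a rotation vector about the world's x, y, z in degrees. A call has 1 to 12 rows; each row is the pose to reach, as a shift and turn from the pose measured when the call began; what a row does not reach only later rows make up. A row lasts 1/8 s, in which the tool goes at most 62.5 mm and 10.7 degrees, less where a joint would pass 70% of its speed; a pose out of reach is approached as far as the arm can. A call with a gripper value outside its range is refused whole. The fingers move at their own pace and stop on an object; FORCE is the grip in N (left out, the last holds). Time passes only in rows, so rows that repeat a pose let the fingers close. It gives the time, the measured TCP pose, the force and the opening at its end, in the units of the state.
- telemetry.get_state(): the state, without advancing time (a new reading comes with each control period).
- grab_frame(name): name is "scene" or "top"; returns a dict with "pixels" (384x512x3 uint8, red, green, blue), "fx", "fy", "cx", "cy" (pixels), "R" (3x3) and "t" (3): a world point X has camera coordinates R X + t. Camera axes: x right, y down, z forward; pixel columns grow to the right and rows downward; lengths in m; the calibration is good to about 2 mm. A picture is of the moment at which its call begins. There is no depth.
- arm.job_done(): hands the job in, once; it reports no verdict.
Trained networks look in the newest picture that a camera, given by its name, has taken for a name from the list of things; names that differ only in an ending like _2 or _b are one class to them, and where a whole thing is asked for, a point or a joint stands for the part that bears it (a point fixed in the world has none). Each returns a list of dicts, best first, with "p" (0 to 1); they miss things now and then, are a little off and sometimes report something else, mostly with a low value. They report only what shows in the picture. A call takes as long as a camera call. They do not tell look-alikes from the thing itself.
- regions_of(camera, name): "pixels" (384x512 bool, what is visible of it) and "bbox" ([left, top, right, bottom] in pixels, round what is visible of it).
- pinpoint(camera, name): "location" ([column, row] in pixels: a listed point, or the origin of a listed thing).
The state is a dict: "t": time; "q": joint angles; "qd": joint speeds; "joint_efforts": joint torques, N m; "eef_pos": TCP position; "ee_rot": TCP orientation; "force": force on the tool from outside, world axes, zero at the start; "moment": the same for the moment, N m; "width": finger opening in m.
Only numpy, scipy, OpenCV 4.12 (cv2) and the standard library are available. Lean on these libraries where they do the work, as an engineer would, in place of code of your own. Each camera call takes 0.05 s, during which the arm holds its last target. There are 200 camera calls.

## Working session

There is one attempt and no reset: what is moved stays moved. The work goes in short steps, Python scripts to look and compute and a shell command to move; the robot and the scene stay as the last step left them, time stands still between calls to the robot, and variables do not carry over. Pictures are saved under pics/ and viewed, about 8 in all and at most 12, crops included, and the job is handed in when it is done.

```bash
mkdir -p pics
cat > h.py <<'E'
import numpy as np, cv2
from station import telemetry, grab_frame, arm, regions_of, pinpoint
def ray(f,uv):
    K=np.array([(uv[0]-f["cx"])/f["fx"],(uv[1]-f["cy"])/f["fy"],1.0]); R=np.array(f["R"]);t=np.array(f["t"])
    return -R.T@t, R.T@K
def atz(f,uv,z):
    o,d=ray(f,uv); return o+d*(z-o[2])/d[2]
def proj(f,X):
    c=np.array(f["R"])@np.array(X)+np.array(f["t"]); return np.array([f["fx"]*c[0]/c[2]+f["cx"],f["fy"]*c[1]/c[2]+f["cy"]])
def tri(fs,uvs):
    A=np.zeros((3,3));b=np.zeros(3)
    for f,uv in zip(fs,uvs):
        o,d=ray(f,uv); d=d/np.linalg.norm(d); P=np.eye(3)-np.outer(d,d); A+=P;b+=P@o
    X=np.linalg.solve(A,b); return X,[np.round(np.linalg.norm(proj(f,X)-uv),1) for f,uv in zip(fs,uvs)]
def save(f,n,crop=None,s=1):
    p=np.array(f["pixels"])[:,:,::-1]
    if crop: p=p[crop[1]:crop[3],crop[0]:crop[2]]
    cv2.imwrite("pics/"+n,cv2.resize(p,None,fx=s,fy=s,interpolation=cv2.INTER_CUBIC))
E
python3 - <<'E'
from h import *
s=telemetry.get_state();print({k:np.round(v,3) for k,v in s.items()})
F={c:grab_frame(c) for c in("scene","top")}
for c in F:
    save(F[c],c+"1.png",s=1.5); print(c,np.round(-np.array(F[c]["R"]).T@F[c]["t"],3),F[c]["fx"])
    for n in ["calendar","calendar_grip","calendar_front","unit","cologne","compact_mid","brush_mid"]:
        print(c,n,[(np.round(d["location"],1).tolist(),round(float(d["p"]),2)) for d in pinpoint(c,n)])
E
```

```text
{'t': np.float64(0.0), 'q': array([ 1.437,  0.359,  0.011, -0.   , -1.224, -0.288]), 'qd': array([-0.001, -0.002, -0.001, -0.   , -0.   ,  0.001]), 'joint_efforts': array([ 2.0000e-03, -5.8271e+01,  2.9306e+01,  6.9970e+00,  7.0000e-03,
       -0.0000e+00]), 'eef_pos': array([0.276, 0.615, 0.226]), 'ee_rot': array([-3.142e+00, -2.000e-03, -1.993e+00]), 'force': array([-0.51 , -0.129,  0.73 ]), 'moment': array([-0.021,  0.011,  0.044]), 'width': np.float64(0.088)}
scene [1.124 0.141 0.784] 457.33836614818136
scene calendar [([193.0, 190.0], 0.7)]
scene calendar_grip []
scene calendar_front [([187.6, 196.3], 0.82)]
scene unit [([365.0, 243.4], 0.82), ([192.0, 193.7], 0.63), ([189.9, 195.0], 0.37)]
scene cologne [([312.2, 197.8], 0.95), ([257.7, 202.5], 0.83), ([320.0, 178.4], 0.63)]
scene compact_mid [([172.8, 280.1], 0.66)]
scene brush_mid [([337.5, 320.5], 0.56)]
top [ 0.409 -0.019  1.02 ] 476.7151652150345
top calendar [([329.2, 230.5], 0.97)]
top calendar_grip [([342.6, 247.3], 0.58)]
top calendar_front [([325.8, 211.7], 0.66), ([329.7, 231.7], 0.25)]
top unit [([146.0, 219.0], 0.56)]
top cologne [([202.1, 292.4], 0.83), ([255.1, 238.9], 0.77), ([196.7, 226.6], 0.56), ([245.4, 275.8], 0.56)]
top compact_mid [([298.3, 126.7], 0.97)]
top brush_mid [([159.9, 130.4], 0.67), ([196.7, 220.6], 0.34)]
```

View pics/scene1.png

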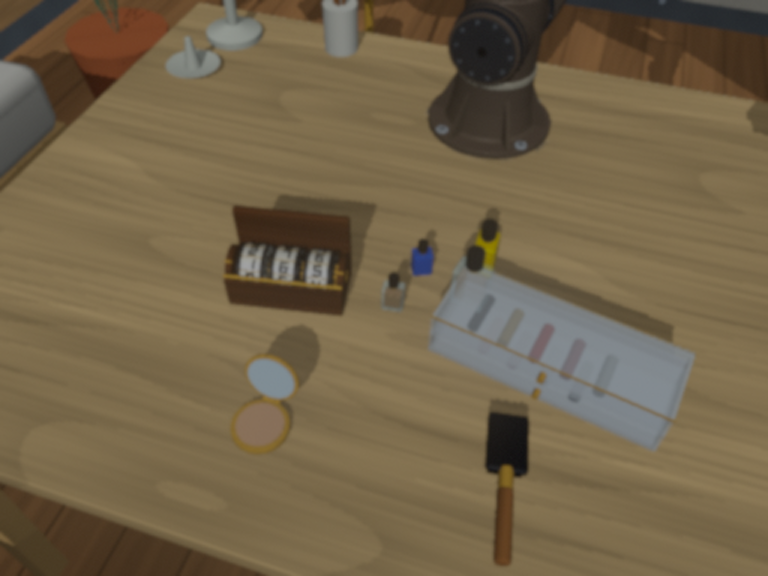

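View pics/top1.png

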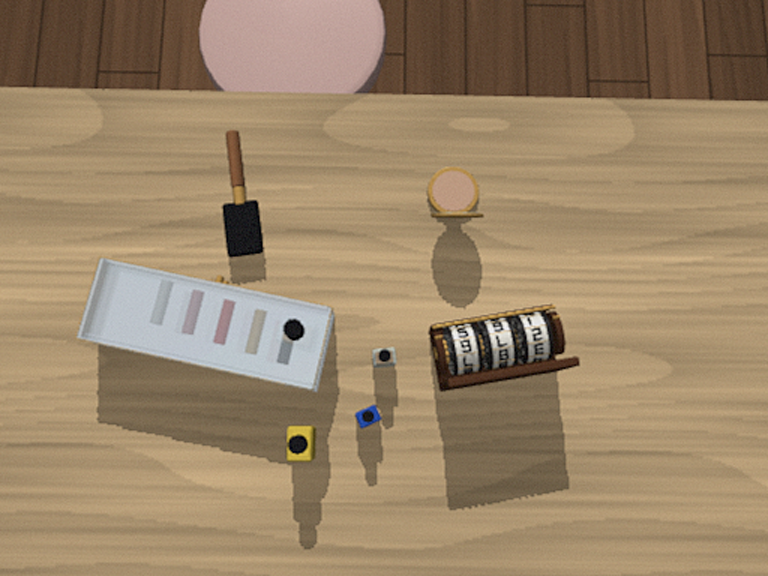

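Both views agree: calendar at right of top view (front toward +x), unit at left, with the cologne standing on its right end (clear bottle, black cap). Now I read the digits and fit the poses.

Run:
```python
from h import *
F={c:grab_frame(c) for c in("scene","top")}
a=np.array(F["top"]["pixels"])[196:266,280:392,::-1]; a=cv2.resize(np.rot90(a,2),None,fx=6,fy=6,interpolation=cv2.INTER_CUBIC)[:, :780]
b=np.array(F["scene"]["pixels"])[134:212,145:240,::-1]; b=cv2.resize(b,None,fx=7,fy=7,interpolation=cv2.INTER_CUBIC)
cv2.imwrite("pics/dt.png",a); cv2.imwrite("pics/ds.png",b)
for c in F:
  for n in ["unit","calendar"]:
    for d in regions_of(c,n)[:1]:
        m=np.array(d["pixels"]).astype(np.uint8)
        cn=max(cv2.findContours(m,0,2)[0],key=cv2.contourArea)
        r=cv2.minAreaRect(cn); print(c,n,round(d["p"],2),d["bbox"],np.round(cv2.boxPoints(r),1).tolist())
        cv2.imwrite(f"pics/m_{c}_{n}.png",m*255)
        if (c,n)==("top","unit"):
            print("top corners world",np.round([atz(F[c],p,.078) for p in cv2.boxPoints(r)],4).tolist())
        np.save(f"m_{c}_{n}.npy",m)
import pickle;pickle.dump(F,open("F.pkl","wb"))
```

```text
scene unit 0.7 [284.8, 181.4, 463.8, 302.2] [[278.8999938964844, 231.5], [308.29998779296875, 165.8000030517578], [468.6000061035156, 237.60000610351562], [439.29998779296875, 303.20001220703125]]
scene calendar 0.8 [147.3, 135.5, 235.6, 210.2] [[146.60000610351562, 203.0], [153.89999389648438, 135.10000610351562], [238.3000030517578, 144.10000610351562], [231.0, 212.0]]
top unit 0.76 [51.3, 170.2, 225.2, 258.2] [[48.900001525878906, 226.3000030517578], [62.20000076293945, 164.10000610351562], [224.60000610351562, 198.8000030517578], [211.3000030517578, 261.0]]
top corners world [[0.5099, 0.3726, 0.078], [0.6364, 0.3574, 0.078], [0.5703, 0.0274, 0.078], [0.4466, 0.0503, 0.078]]
top calendar 0.91 [287.7, 203.1, 385.6, 262.4] [[284.6000061035156, 215.89999389648438], [378.20001220703125, 200.3000030517578], [385.70001220703125, 245.10000610351562], [292.1000061035156, 260.6000061035156]]
```

View pics/dt.png

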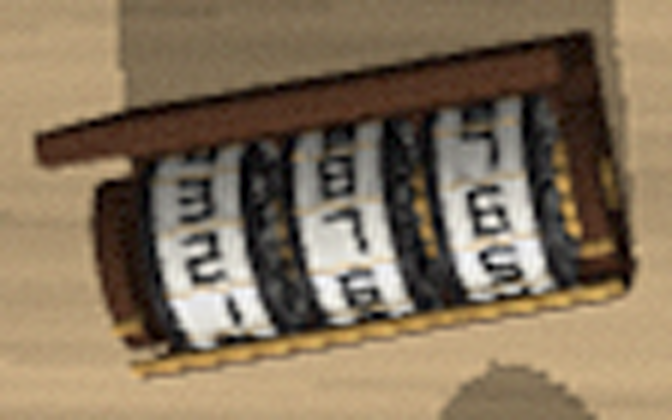

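View pics/ds.png

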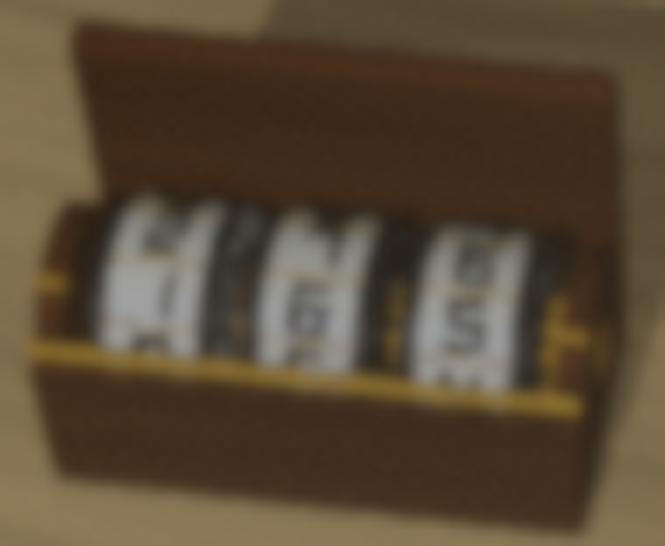

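Digits: top view shows 2‑7‑6 on top and 1‑6‑5 just above the rail (scene view agrees, level with the brass marks), so it reads 165. That means hundreds +1, tens −2, ones +3. Next, fit the poses from the masks.

```bash
cat > fit.py <<'E'
from h import *
from scipy.optimize import minimize
def box(x0,x1,y0,y1,z0,z1): return np.array([[x,y,z] for x in(x0,x1) for y in(y0,y1) for z in(z0,z1)])/1000
th=np.linspace(0,2*np.pi,24)
drum=np.array([[6+33*np.sin(a),y,46+33*np.cos(a)] for a in th for y in(-70,70)])/1000
CAL=[box(-45,-33,-85,85,0,118),box(-45,45,-85,85,0,62),drum]
UNIT=[box(-56,56,-160,160,0,78)]
S=4
def render(f,parts,p,z0):
    m=np.zeros((384*S,512*S),np.uint8); c,s=np.cos(p[2]),np.sin(p[2]); R=np.array([[c,-s,0],[s,c,0],[0,0,1]])
    for P in parts:
        uv=np.array([proj(f,R@q+[p[0],p[1],z0]) for q in P]); cv2.fillConvexPoly(m,cv2.convexHull(((uv+.5)*S).astype(np.int32)),1)
    return cv2.resize(m.astype(np.float32),(512,384),interpolation=cv2.INTER_AREA)
def fit(F,M,parts,p0,z0=0):
    def cost(q):
        p=np.array(q)*[.01,.01,.1]; L=0
        for c in M:
            r=render(F[c],parts,p,z0); L+=1-np.minimum(r,M[c]).sum()/np.maximum(r,M[c]).sum()
        return L
    b=minimize(cost,np.array(p0)/[.01,.01,.1],method="Nelder-Mead",options=dict(initial_simplex=np.array(p0)/[.01,.01,.1]+np.vstack([np.zeros(3),np.eye(3)*1.5]),maxiter=150,xatol=.01))
    return b.x*[.01,.01,.1],b.fun
def masks(name,cams,hull=False):
    M={}
    for c in cams:
        d=regions_of(c,name)
        if not d: print("none",c); continue
        m=np.array(d[0]["pixels"]).astype(np.uint8)
        if hull:
            cn=np.vstack(cv2.findContours(m,0,2)[0]); cv2.fillConvexPoly(m,cv2.convexHull(cn),1)
        M[c]=m
    return M
E
python3 - <<'E'
from fit import *
import pickle; F=pickle.load(open("F.pkl","rb"))
ld=lambda c,n:np.load(f"m_{c}_{n}.npy")
print(atz(F["top"],[329,231],.05))
o=atz(F["top"],[329,231],.05)
for cams in (["top"],["scene"],["top","scene"]):
    print("cal",cams,[np.round(v,4) for v in fit(F,{c:ld(c,"calendar") for c in cams},CAL,[o[0],o[1],.15])])
    print("unit",cams,[np.round(v,4) for v in fit(F,{c:ld(c,"unit") for c in cams},UNIT,[.54,.2,-.2])])
for n in ["cologne","compact_mid","brush_mid"]: print(n)
print("cap top",atz(F["top"],[196,220],.172), "grip",atz(F["top"],[342.6,247.3],.104),"front",atz(F["top"],[325.8,211.7],.032))
print("compact",atz(F["top"],[298.3,126.7],.005),"brush",atz(F["top"],[160,130.4],.016))
print("smallcaps",atz(F["top"],[256,237],.06),atz(F["top"],[245,277],.07),atz(F["top"],[199,296],.09))
def uv(p,parts,z0=0):pass
E
```

```text
[ 0.51175339 -0.18590282  0.05      ]
cal ['top'] [array([ 0.5121, -0.1915,  0.1859]), np.float64(0.0451)]
unit ['top'] [array([ 0.5369,  0.2044, -0.1978]), np.float64(0.0756)]
cal ['scene'] [array([ 0.5148, -0.1918,  0.1753]), np.float64(0.0273)]
unit ['scene'] [array([ 0.5382,  0.2035, -0.1964]), np.float64(0.0693)]
cal ['top', 'scene'] [array([ 0.5129, -0.192 ,  0.1801]), np.float64(0.0828)]
unit ['top', 'scene'] [array([ 0.5373,  0.2039, -0.2009]), np.float64(0.148)]
cologne
compact_mid
brush_mid
cap top [0.5150478  0.07287218 0.172     ] grip [ 0.47513285 -0.20222981  0.104     ] front [ 0.55408313 -0.18292882  0.032     ]
compact [ 0.74804457 -0.12893388  0.005     ] brush [0.73062368 0.17547781 0.016     ]
smallcaps [ 0.49640433 -0.03679387  0.06      ] [ 0.41677189 -0.01599017  0.07      ] [0.37979775 0.07093326 0.09      ]
```

```bash
python3 -m inch '0 0.5 -3 3 0 0 2;0 3.5 -9 3 0 0 6;0 5 -15 3 0 0 10;0 7 -21 3 0 0 15;0 9 -27 3 0 0 20;0 11 -33 3 0 0 25;0 13 -39 3 0 0 30;0 15 -45 3 0 0 34;0 17 -51 3 0 0 34;0 19 -57 3 0 0 34;0 21 -63 3 0 0 34;0 22 -69 3 0 0 34' 20
python3 -m inch '0 1 -6 0 0 0 0;0 2 -12 0 0 0 0;0 2 -12 0 0 0 0;0 2 -12 0 0 0 0'
```

```text
t: 2.6
eef_pos: [0.4955, -0.0684, 0.2569]
ee_rot: [-3.141, -0.0, -1.399]
force: [1.3, 0.3, 0.2]
width: 0.0006
t: 3.1
eef_pos: [0.5152, -0.1886, 0.2567]
ee_rot: [-3.141, 0.0, -1.4]
force: [-0.6, 0.3, -0.0]
width: 0.0004
```

```bash
python3 -m inch '0 0.2 -5.1 0 0 0 0;0 0.2 -5.1 -5 0 0 0;0 0.2 -5.1 -10 0 0 0;0 0.2 -5.1 -15 0 0 0;0 0.2 -5.1 -17.3 0 0 0;0 0.2 -5.1 -17.3 0 0 0'
python3 -m inch '0 0 0 -0.3 0 0 0;0 0 0 -0.4 0 0 0;0 0 0 -0.5 0 0 0'
```

```text
t: 3.85
eef_pos: [0.5164, -0.2379, 0.0824]
ee_rot: [3.139, 0.001, -1.398]
force: [0.3, 0.5, 0.7]
width: 0.0006
t: 4.22
eef_pos: [0.5172, -0.2378, 0.0788]
ee_rot: [3.141, 0.0, -1.398]
force: [-2.4, 3.4, 12.2]
width: 0.0007
```

```bash
python3 -m inch '0 0.5 0 -0.2 0 0 0;0 1 0.1 -0.2 0 0 0;0 1.5 0.2 -0.2 0 0 0;0 2.1 0.3 -0.2 0 0 0;0 2.1 0.3 -0.2 0 0 0'
python3 -m inch '0 0 0 3 0 0 0;0 0 0 8 0 0 0;0 0 0 14 0 0 0;0 0 0 14 0 0 0'
python3 - <<'E'
from h import *
f=grab_frame("scene"); b=np.array(f["pixels"])[134:212,145:240,::-1]; cv2.imwrite("pics/ds2.png",cv2.resize(b,None,fx=5,fy=5,interpolation=cv2.INTER_CUBIC))
E
```

```text
t: 4.85
eef_pos: [0.5399, -0.2339, 0.0787]
ee_rot: [-3.139, 0.0, -1.397]
force: [-1.3, 8.0, 10.7]
width: 0.0003
t: 5.35
eef_pos: [0.5427, -0.2349, 0.225]
ee_rot: [-3.129, -0.004, -1.397]
force: [-0.2, -0.5, -0.8]
width: 0.001
```

View pics/ds2.png

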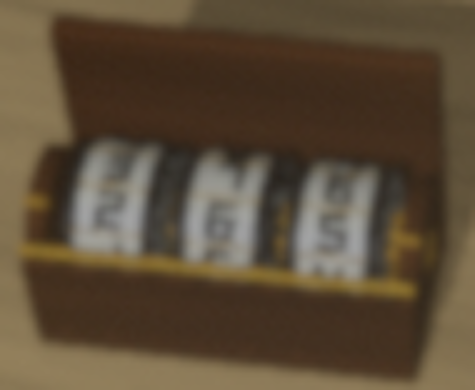

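The picture shows the left drum on 2 with the others unchanged (2‑6‑5), so one stroke gives one digit. Next the ones drum.

```bash
python3 -m inch '0 -2 4.5 -4 0 0 0;0 -4.2 8.9 -9 0 0 0;0 -4.2 8.9 -12 0 0 0;0 -4.2 8.9 -12 0 0 0;0 -4.2 8.9 -12 0 0 0'
```

```text
t: 6.02
eef_pos: [0.5001, -0.1456, 0.1028]
ee_rot: [-3.132, -0.002, -1.397]
force: [0.3, 0.2, 0.5]
width: 0.0003
```

```bash
python3 -m inch '0 0 0 -1.8 0 0 0;0 0 0 -2.4 0 0 0;0 0 0 -2.6 0 0 0;0 0.5 0.1 -2.6 0 0 0;0 1 0.2 -2.6 0 0 0;0 1.5 0.3 -2.6 0 0 0;0 2.1 0.4 -2.6 0 0 0;0 2.1 0.4 -2.6 0 0 0;0 2.1 0.4 -1 0 0 0;0 1 0.2 -0.5 0 0 0;0 0 0 0 0 0 0;0 0 0 0 0 0 0'
python3 -m inch '0 0 0 -1.8 0 0 0;0 0 0 -2.4 0 0 0;0 0 0 -2.6 0 0 0;0 0.5 0.1 -2.6 0 0 0;0 1 0.2 -2.6 0 0 0;0 1.5 0.3 -2.6 0 0 0;0 2.1 0.4 -2.6 0 0 0;0 2.1 0.4 -2.6 0 0 0;0 2.1 0.4 -1 0 0 0;0 1 0.2 -0.5 0 0 0;0 0 0 0 0 0 0;0 0 0 0 0 0 0'
python3 -m inch '0 0 0 -1.8 0 0 0;0 0 0 -2.4 0 0 0;0 0 0 -2.6 0 0 0;0 0.5 0.1 -2.6 0 0 0;0 1 0.2 -2.6 0 0 0;0 1.5 0.3 -2.6 0 0 0;0 2.1 0.4 -2.6 0 0 0;0 2.1 0.4 -2.6 0 0 0;0 2.1 0.4 -1 0 0 0;0 2.1 0.4 5 0 0 0;0 2.1 0.4 11 0 0 0;0 2.1 0.4 11 0 0 0'
python3 - <<'E'
from fit import *
F={"scene":grab_frame("scene"),"top":grab_frame("top")}; b=np.array(F["scene"]["pixels"])[134:212,145:240,::-1]; cv2.imwrite("pics/ds3.png",cv2.resize(b,None,fx=5,fy=5,interpolation=cv2.INTER_CUBIC))
for c in F:
  print(c,[np.round(v,4) for v in fit(F,masks("calendar",[c]),CAL,[.513,-.192,.18])])
E
```

```text
t: 7.52
eef_pos: [0.4992, -0.1458, 0.1034]
ee_rot: [-3.131, -0.002, -1.398]
force: [0.4, -0.8, -0.5]
width: 0.0002
t: 9.02
eef_pos: [0.4981, -0.1461, 0.1036]
ee_rot: [-3.131, -0.002, -1.398]
force: [-0.5, -0.2, -0.1]
width: 0.0008
t: 10.52
eef_pos: [0.5222, -0.1423, 0.2192]
ee_rot: [-3.122, -0.004, -1.397]
force: [-0.1, -0.4, -1.4]
width: 0.0002
scene [array([ 0.514 , -0.1917,  0.1767]), np.float64(0.0295)]
top [array([ 0.5055, -0.1907,  0.2534]), np.float64(0.5542)]
```

View pics/ds3.png

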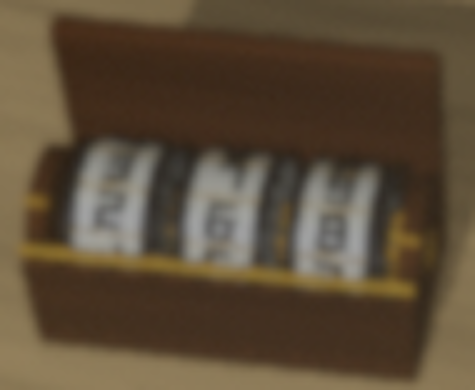

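```bash
python3 -m inch '0 0.7 -4.7 0 -1 0 0;0 0.7 -4.7 -6 -1 0 0;0 0.7 -4.7 -11.6 -1 0 0;0 0.7 -4.7 -11.6 -1 0 0;0 0.7 -4.7 -11.6 -1 0 0'
```

```text
t: 11.35
eef_pos: [0.5263, -0.1892, 0.0976]
ee_rot: [-3.136, -0.019, -1.397]
force: [0.5, 0.4, 1.3]
width: 0.0006
```

```bash
python3 -m inch '0 0.3 0 0.5 0 1 0;0 0.3 0 0.5 0 1 0;0 0.3 0 0.5 0 1 0'
```

```text
t: 11.72
eef_pos: [0.5299, -0.1891, 0.1039]
ee_rot: [3.132, -0.017, -1.397]
force: [-0.7, -0.5, -0.2]
width: 0.0003
```

```bash
python3 -m inch '0 0 0 -1.8 1 -0.5 0;0 0 0 -2.4 1 -0.5 0;0 0 0 -2.7 1 -0.5 0;0 -0.5 -0.1 -2.7 1 -0.5 0;0 -1 -0.2 -2.7 1 -0.5 0;0 -1.5 -0.3 -2.7 1 -0.5 0;0 -2.1 -0.4 -2.7 1 -0.5 0;0 -2.1 -0.4 -2.7 1 -0.5 0;0 -2.1 -0.4 -1 1 -0.5 0;0 -1 -0.2 -0.5 1 -0.5 0;0 0 0 0 1 -0.5 0;0 0 0 0 1 -0.5 0'
python3 -m inch '0 0 0 -1.8 0 0 0;0 0 0 -2.4 0 0 0;0 0 0 -2.7 0 0 0;0 -0.5 -0.1 -2.7 0 0 0;0 -1 -0.2 -2.7 0 0 0;0 -1.5 -0.3 -2.7 0 0 0;0 -2.1 -0.4 -2.7 0 0 0;0 -2.1 -0.4 -2.7 0 0 0;0 -2.1 -0.4 -1 0 0 0;0 -2.1 -0.4 5 0 0 0;0 -2.1 -0.4 11 0 0 0;0 -2.1 -0.4 11 0 0 0'
python3 - <<'E'
from fit import *
F={"scene":grab_frame("scene")}; b=np.array(F["scene"]["pixels"])[134:212,145:240,::-1]; cv2.imwrite("pics/ds4.png",cv2.resize(b,None,fx=5,fy=5,interpolation=cv2.INTER_CUBIC))
for c in F:
  print(c,[np.round(v,4) for v in fit(F,masks("calendar",[c]),CAL,[.513,-.192,.18])])
E
```

```text
t: 13.22
eef_pos: [0.531, -0.1889, 0.1038]
ee_rot: [-3.139, -0.001, -1.397]
force: [-0.8, -0.2, -0.6]
width: 0.0008
t: 14.72
eef_pos: [0.5127, -0.1935, 0.2192]
ee_rot: [-3.13, -0.004, -1.396]
force: [-0.1, 0.0, -1.0]
width: 0.0004
scene [array([ 0.5143, -0.1924,  0.1691]), np.float64(0.0361)]
```

View pics/ds4.png

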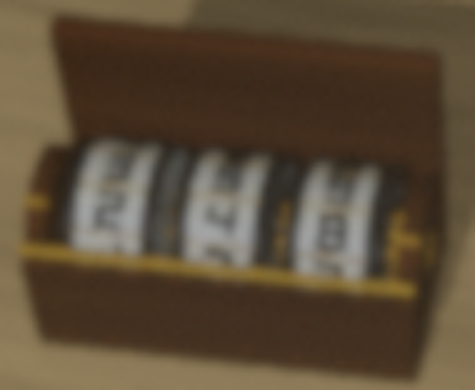

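Hundreds (2) and ones (8) are clear, but the tens glyph is ambiguous in the scene view. I'll clear the top view while turning for the grasp.

```bash
python3 -m inch '0.7 0 3 1 0 0 -10;0.7 0 6 2 0 0 -20;0.7 0 10 3 0 0 -30;0.7 0 14 3 0 0 -40;0.7 0 18 3 0 0 -50;0.7 0 20 3 0 0 -60;0.7 0 20 3 0 0 -70;0.7 0 20 3 0 0 -80;0.7 0 20 3 0 0 -90;0.7 0 20 3 0 0 -90'
python3 - <<'E'
from fit import *
F={"scene":grab_frame("scene"),"top":grab_frame("top")}
a=np.array(F["top"]["pixels"])[196:266,280:392,::-1]; cv2.imwrite("pics/dt5.png",cv2.resize(np.rot90(a,2),None,fx=6,fy=6,interpolation=cv2.INTER_CUBIC))
for c in F:
  print(c,[np.round(v,4) for v in fit(F,masks("calendar",[c]),CAL,[.513,-.192,.18])])
E
```

```text
t: 16.08
eef_pos: [0.5091, 0.007, 0.2427]
ee_rot: [-3.137, -0.004, -2.966]
force: [0.8, -0.2, -0.0]
width: 0.0614
scene [array([ 0.5144, -0.1917,  0.1708]), np.float64(0.0298)]
top [array([ 0.5123, -0.1914,  0.1815]), np.float64(0.0587)]
```

View pics/dt5.png

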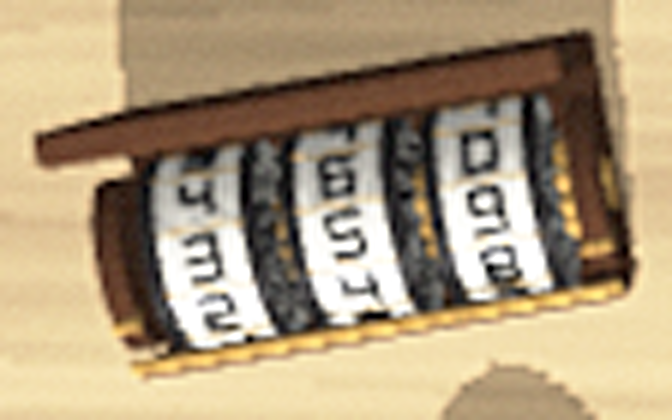

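Top view confirms 2‑4‑8 just above the rail (3‑5‑9 on top), and the calendar hasn't moved. Now the grasp.

```bash
python3 -m inch '0.5 -1 -5 0 0 0 0;0.5 -2 -11 0 0 0 0;0.5 -3 -16 0 0 0 0;0.5 -3.4 -20.5 0 0 0 0;0.5 -3.4 -20.5 -3 0 0 0;0.5 -3.4 -20.5 -7 0 0 0;0.5 -3.4 -20.5 -11 0 0 0;0.5 -3.4 -20.5 -14 0 0 0;0.5 -3.4 -20.5 -15.5 0 0 0;0.5 -3.4 -20.5 -15.5 0 0 0'
python3 -m inch '0 0 0 0 0 0 0;0 0 0 0 0 0 0;0 0 0 0 0 0 0;0 0 0 0 0 0 0' 45
```

```text
t: 17.52
eef_pos: [0.4753, -0.1979, 0.0882]
ee_rot: [-3.138, -0.004, -2.964]
force: [0.0, -0.7, 0.8]
width: 0.0436
t: 18.02
eef_pos: [0.4752, -0.1979, 0.0886]
ee_rot: [-3.138, -0.004, -2.964]
force: [-1.8, 0.6, 2.6]
width: 0.0119
```

```bash
python3 -m inch '0 0 0 1 0 0 0;0 0 0 3 0 0 0;0 0 0 6 0 0 0;0 0 0 10 0 0 0;0 0 0 14 0 0 0;0 0 0 18 0 0 0;0 0 0 21 0 0 0;0 0 0 21 0 0 0' 45
python3 - <<'E'
from h import *
f=grab_frame("scene"); save(f,"lift.png",s=1.2)
E
```

```text
t: 19.02
eef_pos: [0.4758, -0.1979, 0.3004]
ee_rot: [-3.137, 0.0, -2.964]
force: [-0.5, -0.0, -7.4]
width: 0.0118
```

View pics/lift.png

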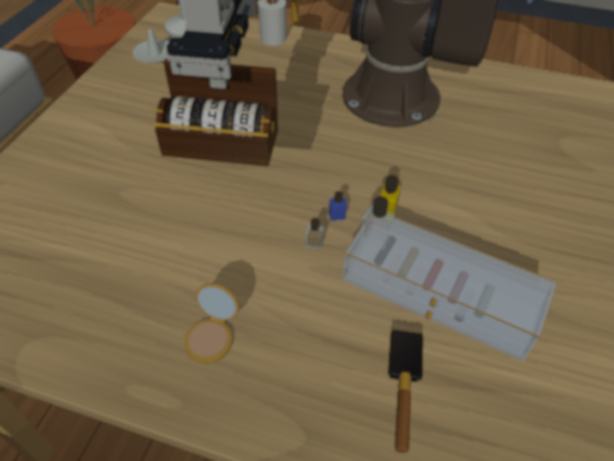

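The calendar is held level and off the table, about 210 mm up. I'll carry it over the cologne (bottom at about 0.21 m, cap top at 0.17 m).

```bash
python3 -m inch '0 0 2 0 0 0 -1;0 0 6 0 0 0 -3;0 0.5 11 0 0 0 -6;0 1 16 0 0 0 -9;0 1.5 21 0 0 0 -12;0 2 26 0 0 0 -15;0 2.5 31 0 0 0 -18;0 3 36 0 0 0 -20;0 3.4 41 0 0 0 -21.5;0 3.4 44 0 0 0 -21.5;0 3.4 45.9 0 0 0 -21.5;0 3.4 45.9 0 0 0 -21.5'
python3 -m inch '0 0 0 0 0 0 0;0 0 0 0 0 0 0'
```

```text
t: 20.58
eef_pos: [0.508, 0.262, 0.2962]
ee_rot: [-3.136, -0.005, 2.945]
force: [-0.1, -1.3, -5.8]
width: 0.0116
t: 20.82
eef_pos: [0.5079, 0.2611, 0.2957]
ee_rot: [-3.136, -0.006, 2.944]
force: [0.5, -0.9, -6.8]
width: 0.0118
```

```bash
python3 -m inch '0 0.1 0 -2 0 0 0;0 0.2 0 -5 0 0 0;0 0.2 0 -8 0 0 0;0 0.2 0 -10 0 0 0;0 0.2 0 -11 0 0 0;0 0.2 0 -11.4 0 0 0;0 0.2 0 -11.4 0 0 0'
python3 - <<'E'
from fit import *
F={"scene":grab_frame("scene"),"top":grab_frame("top")}
a=np.array(F["scene"]["pixels"])[90:310,230:490,::-1]; a=cv2.resize(a,None,fx=2.2,fy=2.2,interpolation=cv2.INTER_CUBIC)
b=np.array(F["top"]["pixels"])[140:300,30:260,::-1]; cv2.imwrite("pics/pre.png",a)
z=telemetry.get_state()["eef_pos"][2]-.0886; print(z)
print([np.round(v,4) for v in fit(F,masks("calendar",["scene"]),CAL,[.547,.253,-.198],z)])
E
```

```text
t: 21.7
eef_pos: [0.5102, 0.2611, 0.1823]
ee_rot: [-3.136, -0.005, 2.944]
force: [0.3, -0.6, -5.9]
width: 0.0115
0.09405203819142695
[array([ 0.5492,  0.2531, -0.201 ]), np.float64(0.1781)]
```

View pics/pre.png

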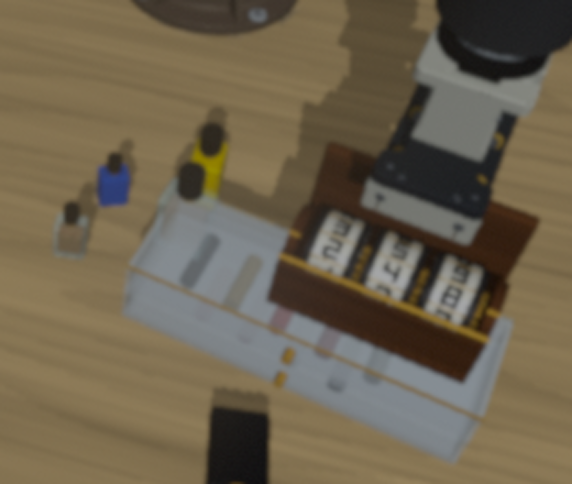

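The calendar is aligned above the free half, square to the unit, with the cologne clear. Lowering it slowly.

```bash
python3 -m inch '0 -0.1 0 -0.5 0 0 0;0 -0.1 0 -0.9 0 0 0;0 -0.1 0 -1.2 0 0 0;0 -0.1 0 -1.4 0 0 0;0 -0.1 0 -1.5 0 0 0;0 -0.1 0 -1.5 0 0 0'
python3 -m inch '0 0 0 -0.1 0 0 0;0 0 0 -0.1 0 0 0;0 0 0 -0.15 0 0 0;0 0 0 -0.15 0 0 0'
```

```text
t: 22.6
eef_pos: [0.5093, 0.2614, 0.1676]
ee_rot: [-3.137, -0.005, 2.944]
force: [0.1, -0.3, -6.4]
width: 0.0116
t: 23.1
eef_pos: [0.5093, 0.2615, 0.1669]
ee_rot: [-3.137, -0.005, 2.944]
force: [-4.6, -1.5, 4.2]
width: 0.0112
```

```bash
python3 -m inch '0.2 0 0 0 0 0 0;0.35 0 0 0 0 0 0;0.45 0 0 0 0 0 0;0.45 0 0 0 0 0 0;0.45 0 0 0 0 0 0;0.45 0 0 2 0 0 0;0.45 0 0 5 0 0 0;0.45 0 0 9 0 0 0;0.45 0 0 13 0 0 0;0.45 0 0 13 0 0 0'
python3 -m inch '0.45 -1 -5 0 0 0 0;0.45 -2 -10 0 0 0 0;0.45 -3 -16 0 0 0 0;0.45 -3 -22 0 0 0 0;0.45 -3 -28 0 0 0 0;0.45 -3 -34 0 0 0 0;0.45 -3 -40 0 0 0 0;0.45 -3 -40 0 0 0 0;0.45 -3 -40 0 0 0 0'
python3 - <<'E'
from fit import *
F={"scene":grab_frame("scene"),"top":grab_frame("top")}
a=np.array(F["scene"]["pixels"])[120:310,270:480,::-1]; a=cv2.resize(a,(400,362),interpolation=cv2.INTER_CUBIC)
b=np.rot90(np.array(F["top"]["pixels"])[150:280,40:230,::-1],2); b=cv2.resize(b,(400,274),interpolation=cv2.INTER_CUBIC)
cv2.imwrite("pics/end.png",np.hstack([a,cv2.copyMakeBorder(b,0,88,0,0,0)]))
for c in F: print(c,[np.round(v,4) for v in fit(F,masks("calendar",[c]),CAL,[.547,.253,-.198],.078)])
for n in("cologne","compact_mid","brush_mid"): print(n,[(np.round(d["location"],1).tolist(),round(d["p"],2)) for d in pinpoint("top",n)])
E
```

```text
t: 24.35
eef_pos: [0.5107, 0.2623, 0.3006]
ee_rot: [3.141, -0.0, 2.945]
force: [0.9, 0.6, -1.6]
width: 0.0393
t: 25.48
eef_pos: [0.4804, -0.1379, 0.3]
ee_rot: [3.141, -0.001, 2.943]
force: [-0.4, 0.2, -0.0]
width: 0.0395
scene [array([ 0.5476,  0.2533, -0.2058]), np.float64(0.0222)]
none top
top [array([ 0.547,  0.253, -0.198]), np.float64(0.0)]
cologne [([245.8, 275.2], 0.59)]
compact_mid [([299.8, 125.6], 0.56)]
brush_mid [([158.9, 132.2], 0.89)]
```

View pics/end.png

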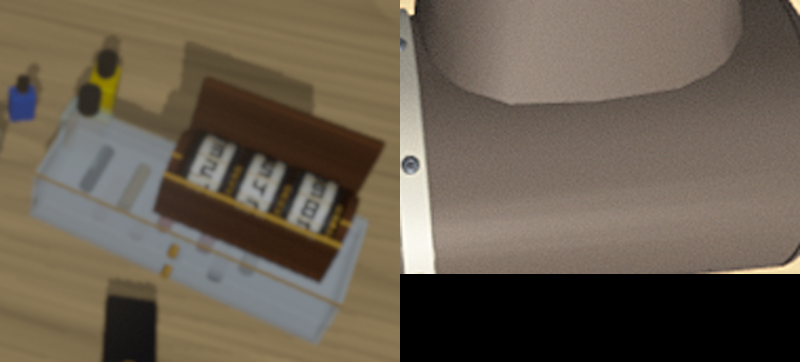

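```bash
python3 -m inch '0.45 0 -6 0 0 0 0;0.45 0 -12 0 0 0 0;0.45 0 -18 0 0 0 0;0.45 0 -24 0 0 0 0;0.45 0 -30 0 0 0 0;0.45 0 -30 0 0 0 0;0.45 0 -30 0 0 0 0'
python3 - <<'E'
from fit import *
F={"top":grab_frame("top")}
b=np.rot90(np.array(F["top"]["pixels"])[150:280,40:230,::-1],2); cv2.imwrite("pics/end2.png",cv2.resize(b,None,fx=4,fy=4,interpolation=cv2.INTER_CUBIC))
for c in F: print(c,[np.round(v,4) for v in fit(F,masks("calendar",[c]),CAL,[.547,.253,-.198],.078)])
E
```

```text
t: 26.7
eef_pos: [0.481, -0.4366, 0.3001]
ee_rot: [3.141, -0.001, 2.946]
force: [0.5, 0.2, -0.1]
width: 0.0398
top [array([ 0.5457,  0.2544, -0.2046]), np.float64(0.0401)]
```

View pics/end2.png

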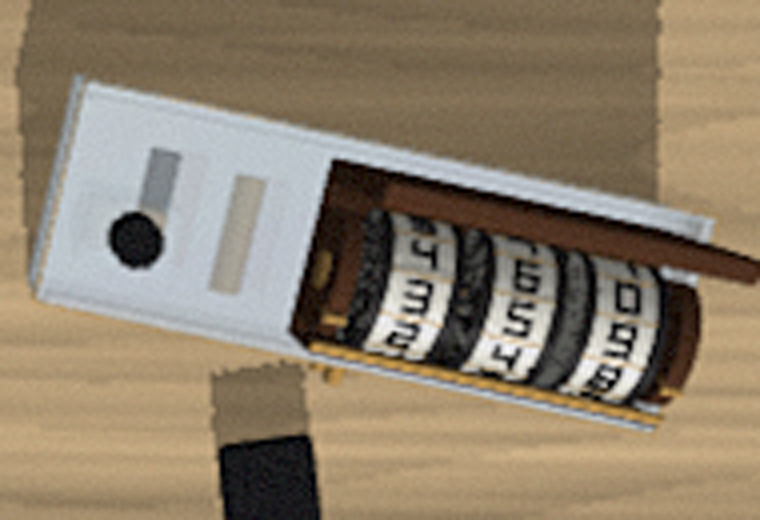

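The top view shows 2‑4‑8 at the rail (3‑5‑9 on top). The calendar is on the top and square to the unit, and the cologne is upright at its spot. Handing in.

```bash
python3 -c "
from station import arm
print(arm.job_done())"
```

```text
the job is handed in; nothing more can be done
None
```

The calendar reads 248 and stands upright on the free half of the unit's top, digits to the front. I handed the job in at about 27 s of the 70 s. It started at 165, so I rolled the drums with the closed fingertips, one digit per stroke: hundreds +1, tens −2, ones +3. Then I pinched the backboard, carried the calendar over the cologne, lowered it until it touched and drew the arm clear.

**Drums:** the last top view shows 2‑4‑8 just above the rail, with 3‑5‑9 on top. The tens digit was unclear in the scene view, so I confirmed it from above.

**Placing:** the final fits give the calendar at world (0.546–0.548, 0.253–0.254) m, yaw −0.205 rad. In the unit's frame that is within about 2 mm in depth, 50 mm in width and 0.01 rad of square.

**Other objects:** in the last top view the cologne stands upright at its spot. The compact and brush moved by no more than 2 pixels (about 4 mm) in the detections, which is within the detector's noise.

**Checks that fell short:** after placing, one top picture was blocked by the arm and repeated. In that blocked picture the network reported a different bottle as the cologne, so I checked the cologne only by eye.

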